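# Clamp the roll bar into the wrapping bench's roll stand

## Robot

A 7-joint arm with a two-finger parallel gripper is mounted at the origin on the work surface. World frame = base frame: x ahead of the robot, y to its left, z up, the work surface at z = 0. Lengths are in m, angles in degrees, forces in N, time in s.
With the tool pointing down it reaches from about 0.425 to 0.875 m from the base axis. Payload 4.7 kg.
Tool frame: the origin (TCP) lies between the finger pads; the fingertips stand 8 mm ahead of it and the grasp point (between the pads) lies 11 mm behind it (env.tip_extent is the distance from the TCP to the fingertips, in m); z points along the fingers, y is the line along which they close (so a half turn about z gives the same grasp; the last joint's range is limited). The gripper opens to 87 mm and grips with 3 to 60 N. Pads are 19 mm wide; open, the fingers measure 117 mm over their backs; the gripper's body (75 mm by 190 mm) begins 51 mm behind the grasp point.
Start: joints at [-63.822, 18.392, -4.016, 83.108, 1.295, 78.541, -3.26], TCP at [0.279, 0.587, 0.231] pointing down, gripper open.
Joint ranges: [-163.93, 163.93], [-17.29, 119.83], [-79.2, 71.16], [3.27, 140.29], [-89.18, 269.18], [5.43, 117.66], [-154.24, 154.24]. Speed limits (degrees/s): [147.25, 147.25, 180, 180, 180, 180, 180].

## Interface

Orientations are given as [roll, pitch, yaw] about the fixed x, y, z axes, in that order (R = Rz(yaw) Ry(pitch) Rx(roll)).
In Python, from cell import sensors, vision, workorder, env gives the robot as it stands.
- The arm moves only by the tool drive_tool, never from a script. Its argument "moves" is a list of rows, each an object of numbers: "x", "y", "z": the shift along the tool's x, y, z in mm; "rx", "ry", "rz": the turn, a rotation vector about the tool's x, y, z in rad; "fingers": the closure, from -1 (fully open) to 1 (shut). In form: [{"x": .., "y": .., "z": .., "rx": .., "ry": .., "rz": .., "fingers": ..}, ...]. A call has 1 to 20 rows; each row is the pose to reach, as a shift and turn from the pose commanded when the call began, along the tool's axes at that moment; what a row does not reach only later rows make up. A row lasts 1/8 s, in which the tool goes at most 62.5 mm and 10.7 degrees, less where a joint would pass 70% of its speed; a pose out of reach is approached as far as the arm can. A call with a gripper value outside its range is refused whole. The fingers move at their own pace and stop on an object; "force" is the grip in N (left out, the last holds). Time passes only in rows, so rows that repeat a pose let the fingers close. It gives the time, the measured TCP pose, the force, the opening and the grip force at its end, in the units of the state.
- sensors.get_obs(): the state, without advancing time (a new reading comes with each control period).
- vision.read_camera(name): name is "scene" or "side" or "wrist"; returns a dict with "image" (384x512x3 uint8, red, green, blue), "fx", "fy", "cx", "cy" (pixels), "R" (3x3) and "t" (3): a world point X has camera coordinates R X + t. Camera axes: x right, y down, z forward; pixel columns grow to the right and rows downward; lengths in m; the calibration is good to about 2 mm. The wrist camera is an equidistant fisheye: a pixel r from the principal point sees the ray r / f radians off the axis. A picture is of the moment at which its call begins. There is no depth.
- workorder.sign_off(): hands the job in; it is judged then, once.
The state is a dict: "time_s": time; "qpos": joint angles; "joint_velocities": joint speeds; "effort": joint torques, N m; "tool_pos": TCP position; "tool_rot": TCP orientation; "force": force on the tool from outside, world axes, zero at the start; "wrist_torque": the same for the moment, N m; "grip_width": finger opening in m; "grasp_force": force on a finger pad.
Only numpy, scipy, OpenCV 4.12 (cv2) and the standard library are available. Lean on these libraries where they do the work, as an engineer would, in place of code of your own. Each camera call takes 0.05 s, during which the arm holds its last target. There are 200 camera calls.

## Task

Lock the tube into the roll stand: swing the clamp's hinged cap over the tube, then swing the bolt up and push it in over the ramped fork until its cross-bar drops into the groove behind the crest and stays there by itself. Push gently and stop as soon as it has dropped in; leave the tube in its cradles and the things on the board where they are.

Things in the scene. Friction and masses are not known exactly. Their poses are not given: they have to be found in the camera images.
- stand: Roll stand, fixed: plywood board 300 x 300 x 12 mm with two V cradles (70 mm wide in x, 67 mm high, at y = -100 and +100 mm) and a steel tube clamp at y = 0. Origin: centre of the board's underside, z up. The tube runs along the stand's y axis at x = 0, 75 mm up. The clamp's cap hinges on the +x side and its swing bolt on the -x side; both move in the plane y = 0.
- tube: Loose aluminium tube, 40 mm diameter, 280 mm long, about 450 g, lying in the two cradles and under the clamp cap; origin at its middle, its y axis along its length.
- hinge_axis (a point): Middle of the cap's hinge pin (on the stand, x = +40, y = 0, z = 75 mm). The pin runs along the stand's y axis.
- cap (a joint): Angle of the clamp cap, rad: 0 = clamped, grows as it opens up and back towards stand +x (1.57 = upright, end 2.0). A steel half ring 30 mm wide, outer radius 34 mm about the tube, with a forked lug beyond it. Stiff hinge (0.1 N m): stays when upright, sinks when near level. A sprung pad in it meets the tube at about +0.03, where the cap rests; pressing it further takes 4 to 10 N at the lug.
- fork_mean (a point): On the cap: mean place of the floor of the fork's groove, 88 mm from the hinge pin. Two prongs, 32 mm wide overall, slot 12 mm, open outwards. On top, from outside in: a ramp rising at 50, then 31 degrees over 28 mm, a crest, a groove 3.5 mm deep, 12 mm wide, a wall 10 mm high. The fork is adjustable: the groove lies up to 5 mm nearer or farther from the pin each time, not reported. Feel for it.
- lug (a point): On the cap's lug, mid-width, 98 mm out from the hinge pin along the lug and 13 mm to its outer (top) side: a place to grip the lug across its 30 to 32 mm (along stand y). The lug is about 10 mm thick, 75 to about 120 mm from the pin.
- bolt_pivot (a point): Pivot of the swing bolt (on the stand, x = -53, y = 0, z = 22 mm). The pivot pin runs along the stand's y axis.
- bolt (a joint): Angle of the swing bolt, rad: 0 = upright, grows as it leans out to stand -x (end 1.3); it stays where it is left (0.07 N m). On its way in it meets the fork's ramp at 0.15 to 0.45, must force the cap down to about -0.04 (5 to 12 N at the knob), then drops into the groove: the push fades, the cap springs back to about 0, the bolt rests between -0.17 and 0.03. Further on is a hard wall.
- crossbar (a point): Middle of the bolt's cross-bar, 73 mm from the pivot along the bolt: 10 mm diameter, 43 mm long along stand y. It rides over the fork's ramp and sits in its groove, the shank in the fork's slot.
- knob (a point): Middle of the bolt's round knob, 105 mm from the pivot along the bolt: 20 mm diameter, from 82 to 127 mm from the pivot, to grip or push. Below it is an 8 mm shank.
- tape: Bystander: clear tape ring, 80 mm diameter, 24 mm high, lying flat on the board; origin at its underside.
- jar: Bystander: small glass jar, 44 mm diameter, 55 mm high, on the board; origin at its underside.
- spool: Bystander: wooden spool, 44 mm diameter, 42 mm high, on the board; origin at its underside.
- collar: Bystander: loose steel ring, 56 mm diameter, 16 mm high, on the board; origin at its underside.

How it is judged:
By the outcome, as a careful person would: the job done as asked, in the order asked, and still so for the second after the job is handed in, with the robot touching nothing.
It also fails if it takes over 72 s, if anything falls off the work surface, if the arm or the gripper's body presses on something with over 40 N, if the wrist force passes 120 N, or if a joint passes its speed limit or range.

## Working session

There is one attempt and no reset: what is moved stays moved. The work goes in short steps, Python scripts to look and compute and a tool call to move; the robot and the scene stay as the last step left them, time stands still between calls to the robot, and variables do not carry over. Pictures are saved under pics/ and viewed, at most 10 in all, crops included, and the job is handed in when it is done.

Besides the shell and the picture viewer there is one more tool, called after "Emit:" by a JSON object that holds its "fn" and its "kwargs". drive_tool: Moves the arm, as the interface text tells. Its arguments: {"type":"object","properties":{"moves":{"type":"array"},"force":{"type":"number"}},"required":["moves"]}

```bash
ls; mkdir -p pics
python3 - <<'E'
from cell import sensors, vision, workorder, env
import cv2,numpy as np
o=sensors.get_obs();print(o)
a=[]
for n in ("scene","side","wrist"):
    c=vision.read_camera(n); cv2.imwrite(f"pics/{n}0.png",c["image"][:,:,::-1]); np.savez(f"pics/{n}0.npz",**c)
    print(n,c["fx"],c["fy"],c["cx"],c["cy"],np.round(c["R"],3).tolist(),np.round(c["t"],3))
E
```

```text
pics
{'time_s': 0.0, 'qpos': array([-63.82068918,  18.44042976,  -4.01687882,  83.17436714,
         1.29666055,  78.54000496,  -3.25969122]), 'joint_velocities': array([ 0.02183372,  0.06386481, -0.07044315,  0.0536968 ,  0.0432366 ,
       -0.03535461,  0.07305251]), 'effort': array([ 2.09158702e-04, -4.91277015e+01, -4.04099207e-01, -3.12529492e+01,
       -6.40160521e-02,  4.36687970e-02,  1.75175569e-04]), 'tool_pos': array([0.27832903, 0.58680818, 0.22945084]), 'tool_rot': array([-1.79890538e+02,  6.86889951e-03,  1.54632352e+02]), 'force': array([ 0.11551026,  0.31293627, -0.06043001]), 'wrist_torque': array([ 0.01321299, -0.03683312, -0.04649657]), 'grasp_force': 0.0, 'grip_width': 0.08688742925798401}
scene 394.17790048147333 394.17790048147333 258.8197137785754 192.11443592277746 [[-0.535, 0.844, 0.022], [0.565, 0.378, -0.733], [-0.628, -0.38, -0.68]] [ 0.295 -0.256  1.192]
side 359.1067834211663 359.1067834211663 251.80153407154867 187.53669752612845 [[0.738, -0.674, 0.006], [-0.344, -0.384, -0.857], [0.58, 0.631, -0.516]] [-0.403  0.265  0.361]
wrist 297.3186396354542 297.3186396354542 253.23476820716317 192.43306121384867 [[0.429, 0.903, -0.001], [0.863, -0.41, 0.295], [0.266, -0.127, -0.956]] [-0.649 -0.036  0.392]
```

View pics/scene0.png

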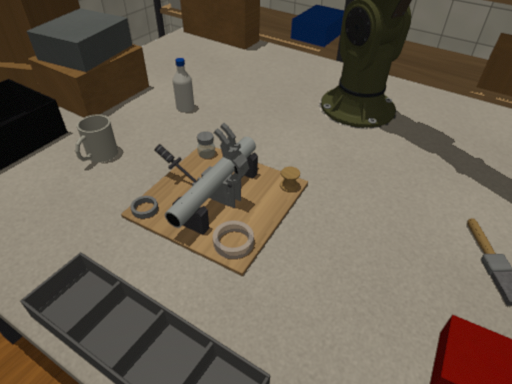

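View pics/side0.png

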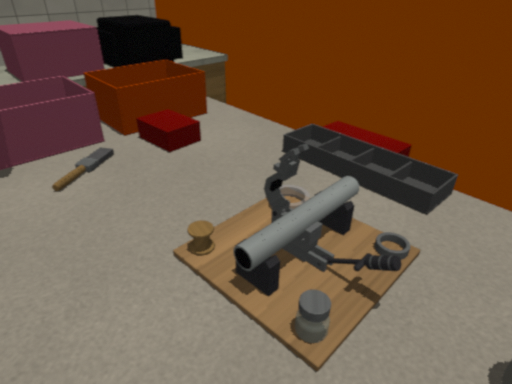

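The scene view shows the stand centred near (218,200), with the cap upright at (230,140) and the bolt leaning out towards (165,155). The side view shows the cap at (285,180) and the bolt knob at (385,263). Next I'll rectify both views onto the board's top plane.

```bash
cat > h.py <<'E'
import numpy as np,cv2
def ray(c,uv):
    d=np.array([(uv[0]-c["cx"])/c["fx"],(uv[1]-c["cy"])/c["fy"],1.0]); return -c["R"].T@c["t"], c["R"].T@d
def onz(c,uv,z):
    o,d=ray(c,uv); return o+d*(z-o[2])/d[2]
def tri(cs,uvs):
    A=np.zeros((3,3));b=np.zeros(3);L=[]
    for c,uv in zip(cs,uvs):
        o,d=ray(c,uv);d=d/np.linalg.norm(d);P=np.eye(3)-np.outer(d,d);A+=P;b+=P@o;L.append((P,o))
    X=np.linalg.solve(A,b); return X,[round(1e3*np.linalg.norm(P@(X-o)),1) for P,o in L]
def proj(c,X):
    p=c["R"]@X+c["t"]; return np.array([c["fx"]*p[0]/p[2]+c["cx"],c["fy"]*p[1]/p[2]+c["cy"]])
def load(n): return dict(np.load(f"pics/{n}.npz"))
E
python3 - <<'E'
from h import *
S=load("scene0");D=load("side0")
for n,c,g in(("S",S,[(126,210),(242,272),(308,185)]),("D",D,[(176,252),(418,252),(315,350)])):
    print(n,[np.round(onz(c,p,.012)[:2],3).tolist() for p in g])
x0=onz(S,(218,205),.012)[:2];print(x0)
ims=[]
s=1000 # px/m
for c in(S,D):
    W=np.array([[x0[0]+a,x0[1]+b,.012] for a in(-.25,.25) for b in(-.25,.25)])
    src=np.float32([proj(c,w) for w in W]); dst=np.float32([[ (x0[1]+.25-w[1])*800,(x0[0]+.25-w[0])*800] for w in W])
    H=cv2.getPerspectiveTransform(src,dst); im=cv2.warpPerspective(c["image"],H,(400,400))
    ims.append(im)
    hsv=cv2.cvtColor(im,cv2.COLOR_RGB2HSV)
    m=cv2.inRange(hsv,(8,70,60),(22,255,255)); m=cv2.morphologyEx(m,cv2.MORPH_OPEN,np.ones((3,3)));
    cs,_=cv2.findContours(m,0,1); k=max(cs,key=cv2.contourArea)
    r=cv2.minAreaRect(k); q=cv2.boxPoints(r)
    print("rect mm",np.round(np.array(r[1])/.8,1),r[2],[(round(x0[0]+.25-p[1]/800,4),round(x0[1]+.25-p[0]/800,4)) for p in q])
    cv2.drawContours(im,[q.astype(int)],0,(255,0,0),1)
cv2.imwrite("pics/top.png",np.hstack(ims)[:,:,::-1])
E
```

```text
S [[0.698, -0.242], [0.694, 0.054], [0.41, 0.045]]
D [[0.397, 0.026], [0.7, -0.247], [0.427, -0.246]]
[ 0.57763372 -0.08843078]
rect mm [336. 305.] 86.78451538085938 [(np.float64(0.7013), np.float64(0.0587)), (np.float64(0.7184), np.float64(-0.2458)), (np.float64(0.3829), np.float64(-0.2646)), (np.float64(0.3657), np.float64(0.0399))]
rect mm [303.6 340.7] 86.633544921875 [(np.float64(0.6896), np.float64(0.0912)), (np.float64(0.7096), np.float64(-0.2489)), (np.float64(0.4066), np.float64(-0.2667)), (np.float64(0.3866), np.float64(0.0734))]
```

View pics/top.png

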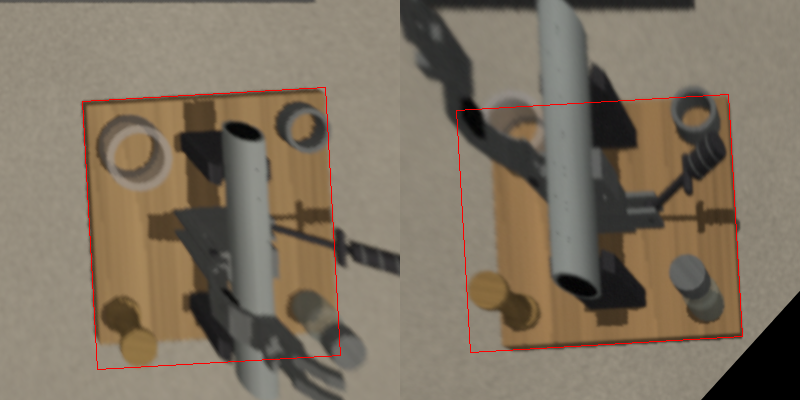

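Rectified, the board spans 300 mm as it should. Stand yaw is about 93°, with stand +x along world +y, and the centre is near (0.554, -0.103). Next I'll triangulate the bolt and the cap from a zoomed view of both cameras.

Run:
```python
from h import *
S=load("scene0");D=load("side0")
f=lambda c,x,y:cv2.resize(np.ascontiguousarray(c["image"][y:y+120,x:x+160,::-1]),None,fx=5,fy=5,interpolation=cv2.INTER_CUBIC)[:600]
a=cv2.resize(np.ascontiguousarray(S["image"][115:265,140:265,::-1]),None,fx=3.2,fy=3.2,interpolation=2)
b=cv2.resize(np.ascontiguousarray(D["image"][135:285,255:405-25,::-1]),None,fx=3.2,fy=3.2,interpolation=2)
b2=cv2.resize(np.ascontiguousarray(D["image"][135:285,280:405,::-1]),None,fx=3.2,fy=3.2,interpolation=2)
b=cv2.resize(np.ascontiguousarray(D["image"][135:285,230:405,::-1]),None,fx=400/175,fy=400/175,interpolation=2)
b=cv2.copyMakeBorder(b,0,480-b.shape[0],0,0,0)
cv2.imwrite("pics/zoom.png",np.hstack([a,b]))
# predicted model points
def T(x0,y0,yaw):
    c,s=np.cos(yaw),np.sin(yaw); return lambda p:np.array([x0+c*p[0]-s*p[1],y0+s*p[0]+c*p[1],p[2]])
t=T(.554,-.103,np.radians(93.2))
for n,p in dict(te1=(0,-.14,.075),te2=(0,.14,.075),hinge=(.04,0,.075),piv=(-.053,0,.022),c1=(.15,.15,.012),c2=(-.15,.15,.012),c3=(-.15,-.15,.012),c4=(.15,-.15,.012)).items():
    print(n,np.round(t(p),3),np.round(proj(S,t(p)),1),np.round(proj(D,t(p)),1))
```

```text
te1 [ 0.694 -0.095  0.075] [176.5 216. ] [345.8 186.7]
te2 [ 0.414 -0.111  0.075] [250.9 141.3] [235.8 260.9]
hinge [ 0.552 -0.063  0.075] [233.9 180.9] [280.  208.3]
piv [ 0.557 -0.156  0.022] [199.1 184.7] [322.8 259. ]
c1 [0.396 0.038 0.012] [308.4 180.6] [171.2 248.6]
c2 [ 0.413 -0.261  0.012] [202.6 141.8] [316.9 365.6]
c3 [ 0.712 -0.244  0.012] [120.  213.5] [420.2 248. ]
c4 [0.695 0.055 0.012] [242.4 272.8] [285.  184.8]
```

View pics/zoom.png

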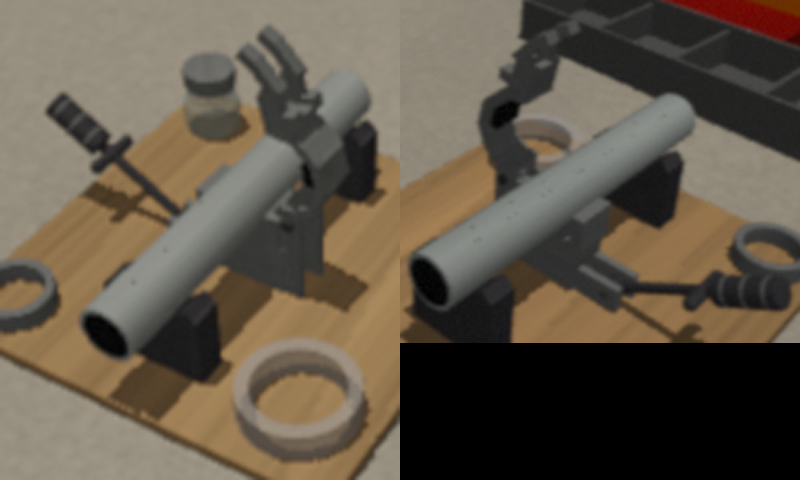

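The scene crop shows the crossbar at about (112,153), the knob end at (58,103) and the fork tips at (248,52) and (270,35). The side crop shows the crossbar at (695,293), the knob end at (785,292) and the tips at (550,33) and (573,28).

Run:
```python
from h import *
S=load("scene0");D=load("side0")
s=lambda u,v:(u/3.2+140,v/3.2+115); d=lambda u,v:((u-400)/2.2857+230,v/2.2857+135)
R=[]
for n,a,b in [("bar",(112,153),(695,293)),("knobend",(58,103),(785,292)),("tips mid",(258,42),(562,31))]:
    print(n,*tri([S,D],[s(*a),d(*b)]))
# board edges by line fit in each image
for n,c in (("S",S),("D",D)):
    hsv=cv2.cvtColor(c["image"],cv2.COLOR_RGB2HSV); m=cv2.inRange(hsv,(8,90,60),(22,255,255)); m=cv2.morphologyEx(m,2,np.ones((3,3)))
    roi=np.zeros_like(m); 
    if n=="S": roi[125:285,115:320]=255
    else: roi[170:375,160:430]=255
    m&=roi
    cs,_=cv2.findContours(m,0,1); k=cv2.convexHull(max(cs,key=cv2.contourArea)); q=cv2.approxPolyDP(k,6,True)[:,0]
    print(n,[(p.tolist(),np.round(onz(c,p,.012)[:2],3).tolist()) for p in q])
```

```text
bar [ 0.55703401 -0.21894702  0.05655021] [np.float64(1.9), np.float64(1.9)]
knobend [ 0.56244724 -0.26499409  0.08538538] [np.float64(2.7), np.float64(2.7)]
tips mid [ 0.55343333 -0.092376    0.19467899] [np.float64(2.4), np.float64(2.4)]
S [([307, 181], [0.399, 0.036]), ([243, 274], [0.697, 0.058]), ([122, 216], [0.715, -0.236]), ([175, 167], [0.531, -0.252]), ([293, 167], [0.372, -0.016])]
D [([191, 223], [0.462, 0.076]), ([266, 199], [0.624, 0.042]), ([418, 253], [0.697, -0.248]), ([315, 370], [0.407, -0.263]), ([174, 254], [0.392, 0.024])]
```

The measurements agree. Pivot to crossbar comes out at 72 mm (given 73) and pivot to knob end at 126 mm (given 127), so the bolt is at about 1.07 rad. The cap is at about 1.25 rad and the stand is at (0.5525, -0.103) with yaw 93.5°. I'll work out the tool-frame shift to a point behind the cap.

```bash
cat >> h.py <<'E'
from scipy.spatial.transform import Rotation as Ro
yaw=np.radians(93.5);P0=np.array([.5525,-.103,0])
def st(x,y,z): return P0+Ro.from_euler('z',yaw).apply([x,y,z])
def goto(o,x,y,z,yw=93.5):
    R=Ro.from_euler('xyz',o["tool_rot"],degrees=True); G=Ro.from_euler('xyz',[180,0,yw],degrees=True)
    return np.round(1e3*R.inv().apply(st(x,y,z)-o["tool_pos"]),1),np.round((R.inv()*G).as_rotvec(),4)
def stand(o): return np.round(1e3*Ro.from_euler('z',-yaw).apply(o["tool_pos"]-P0),1)
E
python3 - <<'E'
from h import *
from cell import sensors
o=sensors.get_obs(); print(goto(o,.10,0,.25))
E
```

```text
(array([-495. , -418.4,  -19.6]), array([-1.300e-03,  9.000e-04,  1.067e+00]))
```

Emit:
{"fn": "drive_tool", "kwargs": {"moves": [{"x": -20,"y": -17,"z": -20,"rz": 0.05,"fingers": 1},{"x": -60,"y": -50,"z": -20,"rz": 0.13,"fingers": 1},{"x": -100,"y": -85,"z": -20,"rz": 0.22,"fingers": 1},{"x": -140,"y": -118,"z": -20,"rz": 0.3,"fingers": 1},{"x": -180,"y": -152,"z": -20,"rz": 0.39,"fingers": 1},{"x": -220,"y": -186,"z": -20,"rz": 0.47,"fingers": 1},{"x": -260,"y": -220,"z": -20,"rz": 0.56,"fingers": 1},{"x": -300,"y": -254,"z": -20,"rz": 0.65,"fingers": 1},{"x": -340,"y": -287,"z": -20,"rz": 0.73,"fingers": 1},{"x": -380,"y": -321,"z": -20,"rz": 0.82,"fingers": 1},{"x": -420,"y": -355,"z": -20,"rz": 0.91,"fingers": 1},{"x": -460,"y": -389,"z": -20,"rz": 0.99,"fingers": 1},{"x": -485,"y": -410,"z": -20,"rz": 1.045,"fingers": 1},{"x": -495,"y": -418,"z": -20,"rz": 1.067,"fingers": 1},{"x": -495,"y": -418,"z": -20,"rz": 1.067,"fingers": 1},{"x": -495,"y": -418,"z": -20,"rz": 1.067,"fingers": 1},{"x": -495,"y": -418,"z": -20,"rz": 1.067,"fingers": 1}], "force": 20}}

```text
invalid input at $.moves[0]: expected keys x, y, z, rx, ry, rz, fingers
```

Run:
```python
from h import *
from cell import sensors,vision
o=sensors.get_obs(); print(o["time_s"],stand(o),o["tool_rot"],o["force"],o["grip_width"]); print(goto(o,.10,0,.145))
w=vision.read_camera("side")["image"];cv2.imwrite("pics/w1.png",w[:,:,::-1])
```

```text
0.15 [705.4 231.5 229.7] [-1.79914903e+02  6.82913867e-03  1.54633327e+02] [-0.12423628 -0.50242492  0.52787788] 0.08702847619961984
(array([-495. , -418.3,   85.4]), array([-1.300e-03,  9.000e-04,  1.067e+00]))
```

View pics/w1.png

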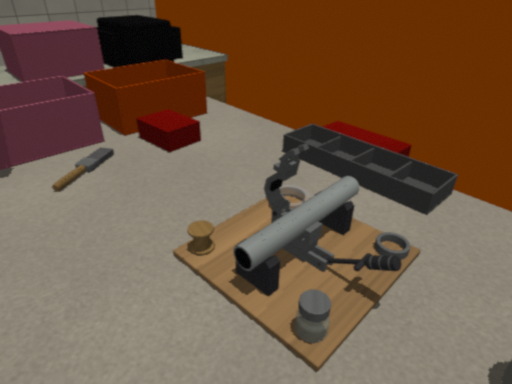

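The scene hasn't changed and the arm didn't move: the call was refused because every row needs all seven keys.

Emit:
{"fn": "drive_tool", "kwargs": {"moves": [{"x": -20,"y": -17,"z": -20,"rx": 0,"ry": 0,"rz": 0.05,"fingers": 1},{"x": -60,"y": -50,"z": -20,"rx": 0,"ry": 0,"rz": 0.13,"fingers": 1},{"x": -100,"y": -85,"z": -20,"rx": 0,"ry": 0,"rz": 0.22,"fingers": 1},{"x": -140,"y": -118,"z": -20,"rx": 0,"ry": 0,"rz": 0.3,"fingers": 1},{"x": -180,"y": -152,"z": -20,"rx": 0,"ry": 0,"rz": 0.39,"fingers": 1},{"x": -220,"y": -186,"z": -20,"rx": 0,"ry": 0,"rz": 0.47,"fingers": 1},{"x": -260,"y": -220,"z": -20,"rx": 0,"ry": 0,"rz": 0.56,"fingers": 1},{"x": -300,"y": -254,"z": -20,"rx": 0,"ry": 0,"rz": 0.65,"fingers": 1},{"x": -340,"y": -287,"z": -20,"rx": 0,"ry": 0,"rz": 0.73,"fingers": 1},{"x": -380,"y": -321,"z": -20,"rx": 0,"ry": 0,"rz": 0.82,"fingers": 1},{"x": -420,"y": -355,"z": -20,"rx": 0,"ry": 0,"rz": 0.91,"fingers": 1},{"x": -460,"y": -389,"z": -20,"rx": 0,"ry": 0,"rz": 0.99,"fingers": 1},{"x": -485,"y": -410,"z": -20,"rx": 0,"ry": 0,"rz": 1.045,"fingers": 1},{"x": -495,"y": -418,"z": -20,"rx": 0,"ry": 0,"rz": 1.067,"fingers": 1},{"x": -495,"y": -418,"z": -20,"rx": 0,"ry": 0,"rz": 1.067,"fingers": 1},{"x": -495,"y": -418,"z": -20,"rx": 0,"ry": 0,"rz": 1.067,"fingers": 1},{"x": -495,"y": -418,"z": -20,"rx": 0,"ry": 0,"rz": 1.067,"fingers": 1}], "force": 20}}

```text
time_s: 2.33
tool_pos: [0.5464, -0.0006, 0.2505]
tool_rot: [-180.0, -0.0, 93.7]
force: [0.7, 0.4, 0.6]
grip_width: 0.0005
grasp_force: 0.0
```

Emit:
{"fn": "drive_tool", "kwargs": {"moves": [{"x": 0,"y": 0,"z": 35,"rx": 0,"ry": 0,"rz": 0,"fingers": 1},{"x": 0,"y": 0,"z": 75,"rx": 0,"ry": 0,"rz": 0,"fingers": 1},{"x": 0,"y": 0,"z": 100,"rx": 0,"ry": 0,"rz": 0,"fingers": 1},{"x": 0,"y": 0,"z": 105,"rx": 0,"ry": 0,"rz": 0,"fingers": 1},{"x": -10,"y": 0,"z": 105,"rx": 0,"ry": 0,"rz": 0,"fingers": 1},{"x": -20,"y": 0,"z": 105,"rx": 0,"ry": 0,"rz": 0,"fingers": 1},{"x": -30,"y": 0,"z": 105,"rx": 0,"ry": 0,"rz": 0,"fingers": 1},{"x": -36,"y": 0,"z": 105,"rx": 0,"ry": 0,"rz": 0,"fingers": 1},{"x": -42,"y": 0,"z": 105,"rx": 0,"ry": 0,"rz": 0,"fingers": 1},{"x": -48,"y": 0,"z": 105,"rx": 0,"ry": 0,"rz": 0,"fingers": 1},{"x": -54,"y": 0,"z": 105,"rx": 0,"ry": 0,"rz": 0,"fingers": 1},{"x": -60,"y": 0,"z": 105,"rx": 0,"ry": 0,"rz": 0,"fingers": 1},{"x": -66,"y": 0,"z": 105,"rx": 0,"ry": 0,"rz": 0,"fingers": 1},{"x": -72,"y": 0,"z": 105,"rx": 0,"ry": 0,"rz": 0,"fingers": 1},{"x": -76,"y": 0,"z": 105,"rx": 0,"ry": 0,"rz": 0,"fingers": 1},{"x": -80,"y": 0,"z": 105,"rx": 0,"ry": 0,"rz": 0,"fingers": 1}]}}

```text
time_s: 4.32
tool_pos: [0.5515, -0.0825, 0.1452]
tool_rot: [-180.0, -0.0, 93.5]
force: [0.4, -0.1, -0.2]
grip_width: 0.0002
grasp_force: 0.1
```

Run:
```python
from h import *
from cell import sensors,vision
o=sensors.get_obs(); print(o["time_s"],stand(o),o["force"],o["wrist_torque"])
a=[vision.read_camera(n)["image"] for n in("scene","side")]
i=np.hstack([cv2.resize(a[0][70:270,110:310],(400,400)),cv2.resize(a[1][110:310,220:420],(400,400))]);cv2.imwrite("pics/w2.png",i[:,:,::-1])
```

```text
4.325 [ 20.6  -0.2 145.2] [ 0.35228304 -0.05989044 -0.17456055] [-0.09513199 -0.01165853 -0.0751897 ]
```

View pics/w2.png

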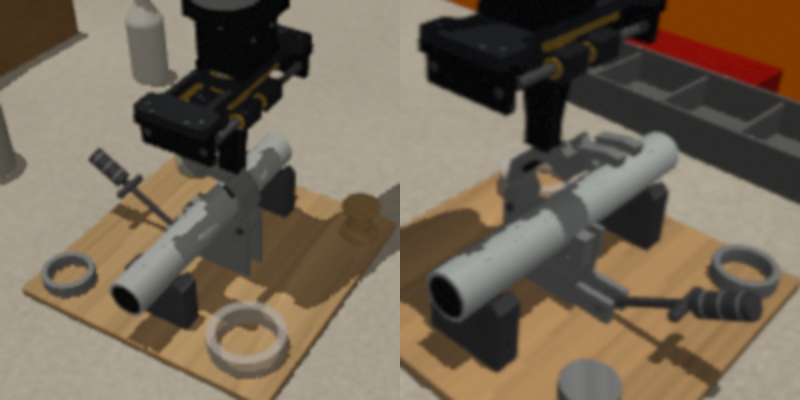

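The cap has swung over with no force spike: it now sits half closed under the fingers (side crop about (590,170)). I'll continue the sweep while descending slightly.

Emit:
{"fn": "drive_tool", "kwargs": {"moves": [{"x": -6,"y": 0,"z": 1,"rx": 0,"ry": 0,"rz": 0,"fingers": 1},{"x": -12,"y": 0,"z": 3,"rx": 0,"ry": 0,"rz": 0,"fingers": 1},{"x": -18,"y": 0,"z": 5,"rx": 0,"ry": 0,"rz": 0,"fingers": 1},{"x": -24,"y": 0,"z": 7,"rx": 0,"ry": 0,"rz": 0,"fingers": 1},{"x": -30,"y": 0,"z": 9,"rx": 0,"ry": 0,"rz": 0,"fingers": 1},{"x": -36,"y": 0,"z": 10,"rx": 0,"ry": 0,"rz": 0,"fingers": 1},{"x": -42,"y": 0,"z": 10,"rx": 0,"ry": 0,"rz": 0,"fingers": 1},{"x": -48,"y": 0,"z": 10,"rx": 0,"ry": 0,"rz": 0,"fingers": 1},{"x": -54,"y": 0,"z": 10,"rx": 0,"ry": 0,"rz": 0,"fingers": 1},{"x": -58,"y": 0,"z": 10,"rx": 0,"ry": 0,"rz": 0,"fingers": 1},{"x": -58,"y": 0,"z": 10,"rx": 0,"ry": 0,"rz": 0,"fingers": 1}]}}

```text
time_s: 5.8
tool_pos: [0.5551, -0.1406, 0.1356]
tool_rot: [180.0, 0.0, 93.5]
force: [0.1, 0.3, -0.4]
grip_width: 0.0005
grasp_force: 0.0
```

Run:
```python
from h import *
from cell import sensors,vision
o=sensors.get_obs(); print(o["time_s"],stand(o),o["force"],o["wrist_torque"])
a=[vision.read_camera(n)["image"] for n in("scene","side")]
i=np.hstack([cv2.resize(a[0][115:245,130:260],(400,400)),cv2.resize(a[1][140:290,250:400],(400,400))]);cv2.imwrite("pics/w3.png",i[:,:,::-1])
```

```text
5.8 [-37.7  -0.3 135.6] [ 0.14204926  0.29658069 -0.36546399] [-0.07345203  0.05277685 -0.00016412]
```

View pics/w3.png

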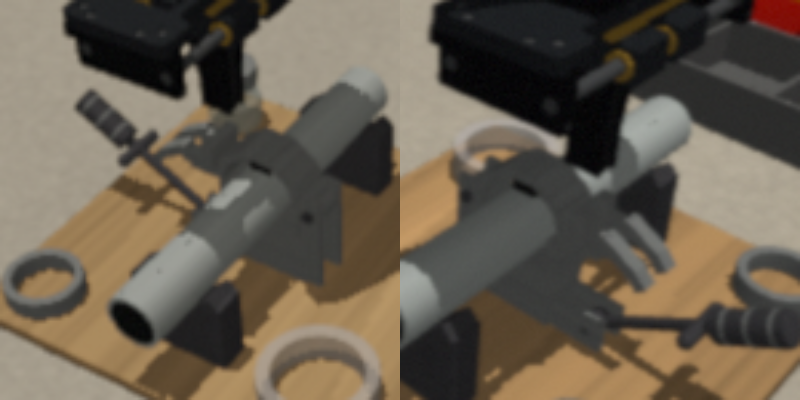

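The cap is down on the tube, with the prongs level at about (640,250) in the side crop. Now I'll go over and behind the knob.

Emit:
{"fn": "drive_tool", "kwargs": {"moves": [{"x": 0,"y": 0,"z": -30,"rx": 0,"ry": 0,"rz": 0,"fingers": 1},{"x": -20,"y": 0,"z": -55,"rx": 0,"ry": 0,"rz": 0,"fingers": 1},{"x": -60,"y": 0,"z": -60,"rx": 0,"ry": 0,"rz": 0,"fingers": 1},{"x": -100,"y": 0,"z": -60,"rx": 0,"ry": 0,"rz": 0,"fingers": 1},{"x": -140,"y": 0,"z": -60,"rx": 0,"ry": 0,"rz": 0,"fingers": 1},{"x": -162,"y": 0,"z": -50,"rx": 0,"ry": 0,"rz": 0,"fingers": 1},{"x": -162,"y": 0,"z": -10,"rx": 0,"ry": 0,"rz": 0,"fingers": 1},{"x": -162,"y": 0,"z": 30,"rx": 0,"ry": 0,"rz": 0,"fingers": 1},{"x": -162,"y": 0,"z": 65,"rx": 0,"ry": 0,"rz": 0,"fingers": 1},{"x": -162,"y": 0,"z": 76,"rx": 0,"ry": 0,"rz": 0,"fingers": 1},{"x": -162,"y": 0,"z": 76,"rx": 0,"ry": 0,"rz": 0,"fingers": 1}]}}

```text
time_s: 7.28
tool_pos: [0.565, -0.3017, 0.0595]
tool_rot: [-180.0, -0.0, 93.5]
force: [-0.6, 0.4, 0.0]
grip_width: 0.0007
grasp_force: 0.0
```

Emit:
{"fn": "drive_tool", "kwargs": {"moves": [{"x": 6,"y": 0,"z": 0,"rx": 0,"ry": 0,"rz": 0,"fingers": 1},{"x": 12,"y": 0,"z": 0,"rx": 0,"ry": 0,"rz": 0,"fingers": 1},{"x": 17,"y": 0,"z": -2,"rx": 0,"ry": 0,"rz": 0,"fingers": 1},{"x": 22,"y": 0,"z": -6,"rx": 0,"ry": 0,"rz": 0,"fingers": 1},{"x": 27,"y": 0,"z": -12,"rx": 0,"ry": 0,"rz": 0,"fingers": 1},{"x": 32,"y": 0,"z": -18,"rx": 0,"ry": 0,"rz": 0,"fingers": 1},{"x": 37,"y": 0,"z": -25,"rx": 0,"ry": 0,"rz": 0,"fingers": 1},{"x": 42,"y": 0,"z": -32,"rx": 0,"ry": 0,"rz": 0,"fingers": 1},{"x": 47,"y": 0,"z": -38,"rx": 0,"ry": 0,"rz": 0,"fingers": 1},{"x": 52,"y": 0,"z": -45,"rx": 0,"ry": 0,"rz": 0,"fingers": 1},{"x": 56,"y": 0,"z": -50,"rx": 0,"ry": 0,"rz": 0,"fingers": 1},{"x": 60,"y": 0,"z": -55,"rx": 0,"ry": 0,"rz": 0,"fingers": 1},{"x": 60,"y": 0,"z": -55,"rx": 0,"ry": 0,"rz": 0,"fingers": 1}]}}

```text
time_s: 8.9
tool_pos: [0.5613, -0.241, 0.1146]
tool_rot: [-180.0, -0.1, 93.5]
force: [0.7, 0.2, 0.2]
grip_width: 0.0005
grasp_force: 0.0
```

Run:
```python
from h import *
from cell import sensors,vision
o=sensors.get_obs(); print(o["time_s"],stand(o),o["force"],o["wrist_torque"])
a=[vision.read_camera(n)["image"] for n in("scene","side")]
i=np.hstack([cv2.resize(a[0][115:245,130:260],(400,400)),cv2.resize(a[1][140:290,250:400],(400,400))]);cv2.imwrite("pics/w4.png",i[:,:,::-1])
```

```text
8.9 [-138.3   -0.3  114.6] [0.69937688 0.17564806 0.23170348] [-0.09450695  0.00886522  0.04212304]
```

View pics/w4.png

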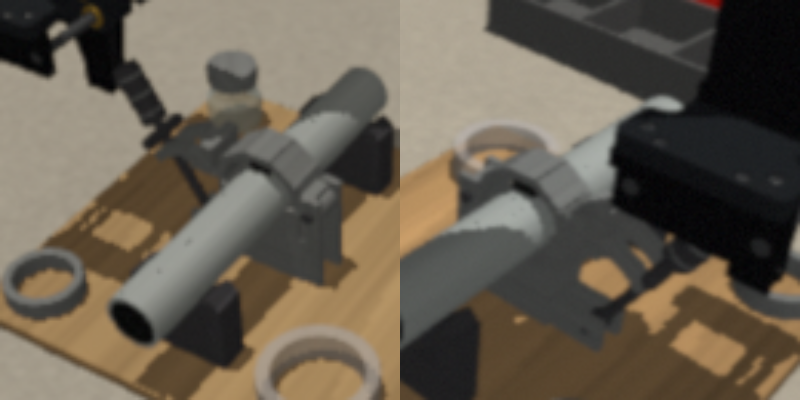

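The bolt has followed the finger up to about 0.55 rad, with the crossbar just outside the prongs (scene crop (160,130)). Now I'll move in slower steps and watch the force.

Emit:
{"fn": "drive_tool", "kwargs": {"moves": [{"x": 2,"y": 0,"z": 0,"rx": 0,"ry": 0,"rz": 0,"fingers": 1},{"x": 4,"y": 0,"z": 0,"rx": 0,"ry": 0,"rz": 0,"fingers": 1},{"x": 6,"y": 0,"z": 0,"rx": 0,"ry": 0,"rz": 0,"fingers": 1},{"x": 8,"y": 0,"z": 0,"rx": 0,"ry": 0,"rz": 0,"fingers": 1},{"x": 10,"y": 0,"z": -2,"rx": 0,"ry": 0,"rz": 0,"fingers": 1},{"x": 12,"y": 0,"z": -4,"rx": 0,"ry": 0,"rz": 0,"fingers": 1},{"x": 12,"y": 0,"z": -4,"rx": 0,"ry": 0,"rz": 0,"fingers": 1}]}}

```text
time_s: 9.88
tool_pos: [0.5606, -0.2294, 0.1184]
tool_rot: [-180.0, -0.0, 93.5]
force: [1.3, -0.8, -0.5]
grip_width: 0.0005
grasp_force: 0.4
```

Emit:
{"fn": "drive_tool", "kwargs": {"moves": [{"x": 2,"y": 0,"z": 0,"rx": 0,"ry": 0,"rz": 0,"fingers": 1},{"x": 4,"y": 0,"z": 0,"rx": 0,"ry": 0,"rz": 0,"fingers": 1},{"x": 6,"y": 0,"z": 0,"rx": 0,"ry": 0,"rz": 0,"fingers": 1},{"x": 6,"y": 0,"z": 0,"rx": 0,"ry": 0,"rz": 0,"fingers": 1}]}}

```text
time_s: 10.38
tool_pos: [0.5606, -0.2252, 0.1195]
tool_rot: [179.9, 0.1, 93.5]
force: [1.1, -5.3, 4.9]
grip_width: 0.0005
grasp_force: 2.5
```

Emit:
{"fn": "drive_tool", "kwargs": {"moves": [{"x": 2,"y": 0,"z": 0,"rx": 0,"ry": 0,"rz": 0,"fingers": 1},{"x": 4,"y": 0,"z": 0,"rx": 0,"ry": 0,"rz": 0,"fingers": 1},{"x": 6,"y": 0,"z": 0,"rx": 0,"ry": 0,"rz": 0,"fingers": 1},{"x": 6,"y": 0,"z": 0,"rx": 0,"ry": 0,"rz": 0,"fingers": 1}]}}

```text
time_s: 10.88
tool_pos: [0.5607, -0.2195, 0.1197]
tool_rot: [179.9, 0.1, 93.5]
force: [0.9, -5.5, 5.0]
grip_width: 0.0003
grasp_force: 2.8
```

Emit:
{"fn": "drive_tool", "kwargs": {"moves": [{"x": 2,"y": 0,"z": -1,"rx": 0,"ry": 0,"rz": 0,"fingers": 1},{"x": 4,"y": 0,"z": -2,"rx": 0,"ry": 0,"rz": 0,"fingers": 1},{"x": 5,"y": 0,"z": -2,"rx": 0,"ry": 0,"rz": 0,"fingers": 1},{"x": 5,"y": 0,"z": -2,"rx": 0,"ry": 0,"rz": 0,"fingers": 1}]}}

```text
time_s: 11.38
tool_pos: [0.5605, -0.2147, 0.1218]
tool_rot: [179.8, 0.1, 93.4]
force: [1.3, -5.6, 5.4]
grip_width: 0.0006
grasp_force: 3.1
```

Emit:
{"fn": "drive_tool", "kwargs": {"moves": [{"x": 2,"y": 0,"z": -1,"rx": 0,"ry": 0,"rz": 0,"fingers": 1},{"x": 4,"y": 0,"z": -1,"rx": 0,"ry": 0,"rz": 0,"fingers": 1},{"x": 5,"y": 0,"z": -1,"rx": 0,"ry": 0,"rz": 0,"fingers": 1},{"x": 5,"y": 0,"z": -1,"rx": 0,"ry": 0,"rz": 0,"fingers": 1}]}}

```text
time_s: 11.88
tool_pos: [0.5602, -0.2103, 0.1231]
tool_rot: [179.8, 0.2, 93.4]
force: [1.9, -7.2, 5.8]
grip_width: 0.0002
grasp_force: 3.4
```

Run:
```python
from h import *
from cell import sensors,vision
o=sensors.get_obs(); print(o["time_s"],stand(o),o["force"],o["wrist_torque"])
a=[vision.read_camera(n)["image"] for n in("scene","side")]
i=np.hstack([cv2.resize(a[0][115:215,150:250],(400,400),interpolation=2),cv2.resize(a[1][140:240,270:370],(400,400),interpolation=2)]);cv2.imwrite("pics/w5.png",i[:,:,::-1])
```

```text
11.875 [-107.6   -1.2  123.1] [ 1.94505117 -7.1998166   5.84211927] [-1.42635735 -0.31737448 -0.06083521]
```

View pics/w5.png

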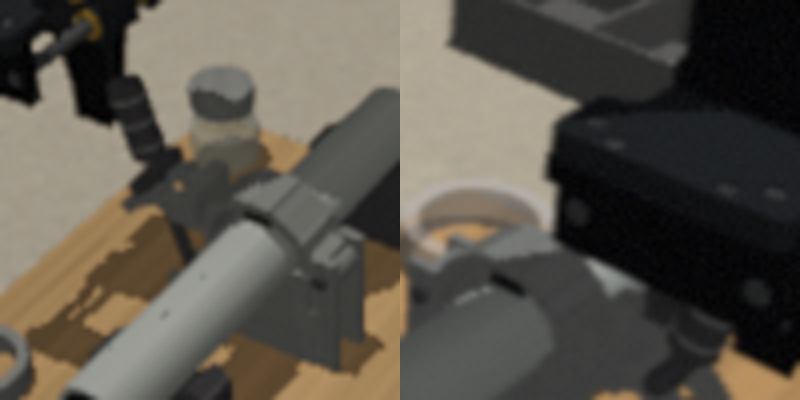

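The crossbar is riding up the fork's ramp (scene crop (165,165)) and the force is building smoothly. I'll continue in small steps.

Emit:
{"fn": "drive_tool", "kwargs": {"moves": [{"x": 1.5,"y": 0,"z": -0.5,"rx": 0,"ry": 0,"rz": 0,"fingers": 1},{"x": 3,"y": 0,"z": -1,"rx": 0,"ry": 0,"rz": 0,"fingers": 1},{"x": 4,"y": 0,"z": -1,"rx": 0,"ry": 0,"rz": 0,"fingers": 1},{"x": 4,"y": 0,"z": -1,"rx": 0,"ry": 0,"rz": 0,"fingers": 1}]}}

```text
time_s: 12.48
tool_pos: [0.5601, -0.2068, 0.1243]
tool_rot: [179.8, 0.2, 93.4]
force: [0.8, -6.9, 5.6]
grip_width: 0.0001
grasp_force: 3.8
```

Emit:
{"fn": "drive_tool", "kwargs": {"moves": [{"x": 1.5,"y": 0,"z": -0.5,"rx": 0,"ry": 0,"rz": 0,"fingers": 1},{"x": 3,"y": 0,"z": -0.5,"rx": 0,"ry": 0,"rz": 0,"fingers": 1},{"x": 3,"y": 0,"z": -0.5,"rx": 0,"ry": 0,"rz": 0,"fingers": 1}]}}

```text
time_s: 12.85
tool_pos: [0.56, -0.204, 0.1249]
tool_rot: [179.8, 0.2, 93.4]
force: [1.3, -7.2, 7.3]
grip_width: 0.0004
grasp_force: 3.9
```

Emit:
{"fn": "drive_tool", "kwargs": {"moves": [{"x": 1.5,"y": 0,"z": -0.5,"rx": 0,"ry": 0,"rz": 0,"fingers": 1},{"x": 3,"y": 0,"z": -0.5,"rx": 0,"ry": 0,"rz": 0,"fingers": 1},{"x": 3,"y": 0,"z": -0.5,"rx": 0,"ry": 0,"rz": 0,"fingers": 1}]}}

```text
time_s: 13.22
tool_pos: [0.5599, -0.2015, 0.1256]
tool_rot: [179.8, 0.3, 93.4]
force: [2.1, -7.6, 6.4]
grip_width: 0.0007
grasp_force: 4.2
```

Emit:
{"fn": "drive_tool", "kwargs": {"moves": [{"x": 1,"y": 0,"z": 0,"rx": 0,"ry": 0,"rz": 0,"fingers": 1},{"x": 2,"y": 0,"z": 0,"rx": 0,"ry": 0,"rz": 0,"fingers": 1},{"x": 3,"y": 0,"z": 0,"rx": 0,"ry": 0,"rz": 0,"fingers": 1},{"x": 3,"y": 0,"z": 0,"rx": 0,"ry": 0,"rz": 0,"fingers": 1}]}}

```text
time_s: 13.72
tool_pos: [0.5599, -0.1992, 0.1259]
tool_rot: [179.7, 0.3, 93.4]
force: [1.1, -9.2, 7.3]
grip_width: 0.0001
grasp_force: 4.8
```

Emit:
{"fn": "drive_tool", "kwargs": {"moves": [{"x": 1,"y": 0,"z": 0,"rx": 0,"ry": 0,"rz": 0,"fingers": 1},{"x": 2,"y": 0,"z": 0,"rx": 0,"ry": 0,"rz": 0,"fingers": 1},{"x": 2,"y": 0,"z": 0,"rx": 0,"ry": 0,"rz": 0,"fingers": 1}]}}

```text
time_s: 14.1
tool_pos: [0.5598, -0.1976, 0.126]
tool_rot: [179.7, 0.3, 93.3]
force: [1.9, -10.8, 8.7]
grip_width: 0.0006
grasp_force: 5.1
```

Emit:
{"fn": "drive_tool", "kwargs": {"moves": [{"x": 1,"y": 0,"z": 0,"rx": 0,"ry": 0,"rz": 0,"fingers": 1},{"x": 2,"y": 0,"z": 0,"rx": 0,"ry": 0,"rz": 0,"fingers": 1},{"x": 2,"y": 0,"z": 0,"rx": 0,"ry": 0,"rz": 0,"fingers": 1}]}}

```text
time_s: 14.48
tool_pos: [0.5598, -0.1963, 0.1263]
tool_rot: [179.7, 0.4, 93.3]
force: [1.4, -10.3, 8.2]
grip_width: 0.0003
grasp_force: 5.5
```

Emit:
{"fn": "drive_tool", "kwargs": {"moves": [{"x": 1,"y": 0,"z": 0,"rx": 0,"ry": 0,"rz": 0,"fingers": 1},{"x": 2,"y": 0,"z": 0,"rx": 0,"ry": 0,"rz": 0,"fingers": 1},{"x": 2,"y": 0,"z": 0,"rx": 0,"ry": 0,"rz": 0,"fingers": 1}]}}

```text
time_s: 14.85
tool_pos: [0.5597, -0.1955, 0.1265]
tool_rot: [179.7, 0.5, 93.3]
force: [2.5, -13.5, 9.2]
grip_width: -0.0001
grasp_force: 6.5
```

Emit:
{"fn": "drive_tool", "kwargs": {"moves": [{"x": 1,"y": 0,"z": 0,"rx": 0,"ry": 0,"rz": 0,"fingers": 1},{"x": 2,"y": 0,"z": 0,"rx": 0,"ry": 0,"rz": 0,"fingers": 1},{"x": 2,"y": 0,"z": 0,"rx": 0,"ry": 0,"rz": 0,"fingers": 1}]}}

```text
time_s: 15.22
tool_pos: [0.5593, -0.1901, 0.1256]
tool_rot: [179.7, 0.2, 93.3]
force: [2.0, -3.2, 3.4]
grip_width: 0.0005
grasp_force: 2.2
```

Emit:
{"fn": "drive_tool", "kwargs": {"moves": [{"x": 0,"y": 0,"z": 0,"rx": 0,"ry": 0,"rz": 0,"fingers": 1},{"x": 0,"y": 0,"z": 0,"rx": 0,"ry": 0,"rz": 0,"fingers": 1}]}}

```text
time_s: 15.48
tool_pos: [0.5583, -0.1866, 0.1236]
tool_rot: [180.0, -0.0, 93.5]
force: [2.5, -2.9, 1.9]
grip_width: 0.0005
grasp_force: 1.8
```

Run:
```python
from h import *
from cell import sensors,vision
o=sensors.get_obs(); print(o["time_s"],stand(o),o["force"],o["wrist_torque"],o["tool_rot"])
a=[]
for n in("scene","side"):
    c=vision.read_camera(n);np.savez(f"pics/{n}5.npz",**c);a.append(c["image"])
f=lambda i:cv2.resize(i,(400,400),interpolation=2)
b=dict(np.load("pics/scene0.npz"))
i=np.hstack([f(a[0][125:195,155:225]),f(a[1][150:230,300:380])]);cv2.imwrite("pics/w6.png",i[:,:,::-1])
```

```text
15.475 [-83.8  -0.7 123.6] [ 2.53513753 -2.94916535  1.92241589] [-0.68512431 -0.47717224 -0.04132286] [ 1.79968447e+02 -3.22716433e-02  9.35211055e+01]
```

View pics/w6.png

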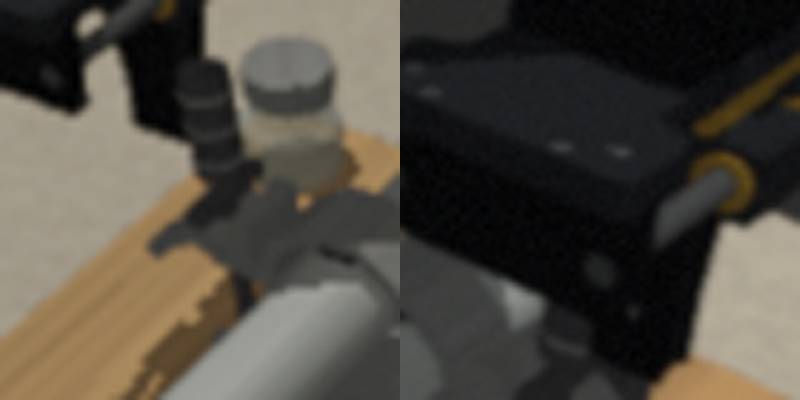

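The scene crop shows the knob from its top at about (205,65) to its base at (218,170), still leaning a little. I'll get the bolt angle by casting rays onto the plane y = 0.

Run:
```python
from h import *
S=load("scene5")
def onp(uv):
    o,d=ray(S,uv); n=Ro.from_euler('z',yaw).apply([0,1,0]); X=o+d*(n@(P0-o))/(n@d)
    return np.round(1e3*Ro.from_euler('z',-yaw).apply(X-P0),1)
for u,v in((205,68),(205,120),(218,170),(222,185)): print(u,v,onp((155+u/5.714,125+v/5.714)))
# forecast of knob axis for various angles, crop pixels
for th in(.2,.1,.05,0,-.05,-.1,-.15):
    print(th,[np.round((proj(S,st(-.053-r*np.sin(th),0,.022+r*np.cos(th)))-[155,125])*5.714).tolist() for r in(.073,.082,.127)])
```

```text
205 68 [-62.1  -0.  147.9]
205 120 [-64.9  -0.  124.1]
218 170 [-61.5  -0.  102.5]
222 185 [-60.4   0.   95.9]
0.2 [[207.0, 184.0], [201.0, 164.0], [169.0, 58.0]]
0.1 [[223.0, 188.0], [218.0, 168.0], [197.0, 64.0]]
0.05 [[231.0, 190.0], [227.0, 171.0], [211.0, 68.0]]
0 [[239.0, 193.0], [236.0, 174.0], [226.0, 73.0]]
-0.05 [[247.0, 196.0], [246.0, 178.0], [240.0, 79.0]]
-0.1 [[255.0, 200.0], [255.0, 182.0], [255.0, 85.0]]
-0.15 [[263.0, 204.0], [264.0, 186.0], [270.0, 92.0]]
```

Emit:
{"fn": "drive_tool", "kwargs": {"moves": [{"x": 1,"y": 0,"z": 0,"rx": 0,"ry": 0,"rz": 0,"fingers": 1},{"x": 1.5,"y": 0,"z": 0,"rx": 0,"ry": 0,"rz": 0,"fingers": 1},{"x": 1.5,"y": 0,"z": 0,"rx": 0,"ry": 0,"rz": 0,"fingers": 1}]}}

```text
time_s: 15.95
tool_pos: [0.5571, -0.1846, 0.1228]
tool_rot: [-179.9, -0.1, 93.5]
force: [0.2, -0.6, 0.1]
grip_width: 0.0005
grasp_force: 0.4
```

Emit:
{"fn": "drive_tool", "kwargs": {"moves": [{"x": 1,"y": 0,"z": 0,"rx": 0,"ry": 0,"rz": 0,"fingers": 1},{"x": 1.5,"y": 0,"z": 0,"rx": 0,"ry": 0,"rz": 0,"fingers": 1},{"x": 1.5,"y": 0,"z": 0,"rx": 0,"ry": 0,"rz": 0,"fingers": 1}]}}

```text
time_s: 16.32
tool_pos: [0.5574, -0.1837, 0.1232]
tool_rot: [-179.9, -0.0, 93.5]
force: [-0.4, 0.1, 0.3]
grip_width: 0.0006
grasp_force: 0.0
```

The push has faded to zero, so the bar has dropped away from the finger. I'll retract and check the bolt's resting angle numerically.

Emit:
{"fn": "drive_tool", "kwargs": {"moves": [{"x": -3,"y": 0,"z": 0,"rx": 0,"ry": 0,"rz": 0,"fingers": 1},{"x": -12,"y": 0,"z": 0,"rx": 0,"ry": 0,"rz": 0,"fingers": 1},{"x": -30,"y": 0,"z": 0,"rx": 0,"ry": 0,"rz": 0,"fingers": 1},{"x": -60,"y": 0,"z": -20,"rx": 0,"ry": 0,"rz": 0,"fingers": 1},{"x": -90,"y": 0,"z": -60,"rx": 0,"ry": 0,"rz": 0,"fingers": 1},{"x": -120,"y": 0,"z": -100,"rx": 0,"ry": 0,"rz": 0,"fingers": 1},{"x": -120,"y": 0,"z": -110,"rx": 0,"ry": 0,"rz": 0,"fingers": 1},{"x": -120,"y": 0,"z": -110,"rx": 0,"ry": 0,"rz": 0,"fingers": 1}]}}

```text
time_s: 17.32
tool_pos: [0.5651, -0.3043, 0.2336]
tool_rot: [180.0, -0.0, 93.5]
force: [0.0, 1.2, -0.6]
grip_width: 0.0006
grasp_force: 0.0
```

Run:
```python
from h import *
from cell import vision
for n in("scene","side"):
    c=vision.read_camera(n);np.savez(f"pics/{n}6.npz",**c)
    g=cv2.cvtColor(c["image"],cv2.COLOR_RGB2GRAY)
    for th in(.1,.05,0,-.05,-.1,-.15): print(n,th,[np.round(proj(c,st(-.053-r*np.sin(th),0,.022+r*np.cos(th))),1).tolist() for r in(.09,.105,.12)])
    a=proj(c,st(-.053,0,.127)).astype(int)
    print(a)
    for v in range(a[1]-16,a[1]+16,2): print(v,g[v,a[0]-16:a[0]+17].tolist())
```

```text
scene 0.1 [[192.6, 151.2], [191.3, 145.3], [190.1, 139.1]]
scene 0.05 [[194.3, 151.8], [193.4, 145.9], [192.4, 139.8]]
scene 0 [[196.1, 152.4], [195.4, 146.6], [194.8, 140.6]]
scene -0.05 [[197.8, 153.1], [197.5, 147.4], [197.2, 141.6]]
scene -0.1 [[199.6, 153.9], [199.6, 148.3], [199.7, 142.6]]
scene -0.15 [[201.4, 154.8], [201.7, 149.4], [202.1, 143.8]]
[195 146]
130 [144, 145, 146, 145, 146, 146, 146, 145, 145, 145, 147, 146, 148, 148, 147, 147, 148, 148, 148, 148, 147, 146, 146, 147, 145, 144, 144, 143, 141, 141, 143, 145, 145]
132 [145, 146, 149, 150, 150, 149, 148, 146, 146, 146, 147, 148, 147, 148, 147, 147, 147, 149, 150, 147, 138, 125, 119, 115, 110, 107, 108, 109, 112, 114, 117, 124, 133]
134 [147, 149, 149, 149, 149, 150, 149, 149, 148, 148, 147, 148, 144, 141, 141, 147, 150, 149, 126, 102, 104, 108, 111, 111, 109, 107, 107, 110, 111, 113, 113, 111, 109]
136 [145, 145, 146, 146, 147, 148, 147, 147, 138, 110, 93, 76, 64, 62, 60, 66, 87, 102, 92, 83, 90, 94, 96, 97, 95, 94, 93, 94, 98, 98, 97, 77, 61]
138 [148, 148, 149, 149, 148, 147, 147, 147, 105, 59, 55, 56, 57, 58, 57, 
[... 3768 characters left out ...]
02, 105, 109, 117, 123, 124, 123, 120, 116, 110, 91, 59, 33, 32, 40, 44, 47, 48, 48, 47, 43, 41, 46, 55, 54, 43, 31, 25, 26, 27, 30]
212 [104, 106, 107, 106, 107, 105, 108, 113, 112, 109, 104, 94, 70, 42, 27, 25, 25, 26, 30, 32, 36, 37, 37, 36, 34, 34, 29, 26, 26, 25, 25, 25, 27]
214 [105, 105, 104, 102, 100, 95, 92, 92, 95, 96, 98, 90, 63, 39, 28, 23, 27, 25, 24, 26, 25, 26, 29, 28, 27, 28, 29, 26, 27, 25, 23, 25, 24]
216 [104, 102, 95, 90, 90, 84, 83, 91, 99, 103, 98, 78, 55, 42, 39, 34, 31, 30, 25, 26, 27, 28, 29, 30, 38, 46, 41, 30, 27, 25, 25, 25, 27]
218 [83, 83, 83, 82, 85, 93, 100, 99, 91, 79, 66, 51, 35, 30, 35, 41, 47, 50, 49, 44, 46, 48, 50, 57, 55, 49, 38, 29, 25, 27, 27, 27, 27]
```

Emit:
{"fn": "drive_tool", "kwargs": {"moves": [{"x": 20,"y": 0,"z": 40,"rx": 0,"ry": 0,"rz": 0,"fingers": 1},{"x": 50,"y": 0,"z": 90,"rx": 0,"ry": 0,"rz": 0,"fingers": 1},{"x": 85,"y": 0,"z": 110,"rx": 0,"ry": 0,"rz": 0,"fingers": 1},{"x": 105,"y": 0,"z": 110,"rx": 0,"ry": 0,"rz": 0,"fingers": 1},{"x": 115,"y": 0,"z": 110,"rx": 0,"ry": 0,"rz": 0,"fingers": 1},{"x": 118,"y": 0,"z": 110,"rx": 0,"ry": 0,"rz": 0,"fingers": 1},{"x": 120,"y": 0,"z": 110,"rx": 0,"ry": 0,"rz": 0,"fingers": 1},{"x": 120,"y": 0,"z": 110,"rx": 0,"ry": 0,"rz": 0,"fingers": 1}]}}

```text
time_s: 18.42
tool_pos: [0.5578, -0.1849, 0.1238]
tool_rot: [180.0, 0.0, 93.4]
force: [-0.2, -0.4, -0.5]
grip_width: 0.0004
grasp_force: 0.0
```

Emit:
{"fn": "drive_tool", "kwargs": {"moves": [{"x": 1,"y": 0,"z": 0,"rx": 0,"ry": 0,"rz": 0,"fingers": 1},{"x": 1.5,"y": 0,"z": 0,"rx": 0,"ry": 0,"rz": 0,"fingers": 1},{"x": 1.5,"y": 0,"z": 0,"rx": 0,"ry": 0,"rz": 0,"fingers": 1}]}}

```text
time_s: 18.8
tool_pos: [0.5577, -0.1828, 0.1236]
tool_rot: [180.0, 0.0, 93.5]
force: [0.8, 0.3, 0.6]
grip_width: 0.0003
grasp_force: 0.1
```

Emit:
{"fn": "drive_tool", "kwargs": {"moves": [{"x": 1,"y": 0,"z": 0,"rx": 0,"ry": 0,"rz": 0,"fingers": 1},{"x": 1.5,"y": 0,"z": 0,"rx": 0,"ry": 0,"rz": 0,"fingers": 1},{"x": 1.5,"y": 0,"z": 0,"rx": 0,"ry": 0,"rz": 0,"fingers": 1}]}}

```text
time_s: 19.18
tool_pos: [0.5577, -0.1809, 0.1235]
tool_rot: [180.0, -0.0, 93.5]
force: [-0.5, 0.4, 0.1]
grip_width: 0.0007
grasp_force: 0.0
```

Emit:
{"fn": "drive_tool", "kwargs": {"moves": [{"x": 1,"y": 0,"z": 0,"rx": 0,"ry": 0,"rz": 0,"fingers": 1},{"x": 2,"y": 0,"z": 0,"rx": 0,"ry": 0,"rz": 0,"fingers": 1},{"x": 2,"y": 0,"z": 0,"rx": 0,"ry": 0,"rz": 0,"fingers": 1}]}}

```text
time_s: 19.55
tool_pos: [0.5575, -0.1789, 0.1235]
tool_rot: [180.0, -0.0, 93.5]
force: [1.0, 0.2, -0.3]
grip_width: 0.0006
grasp_force: 0.0
```

Emit:
{"fn": "drive_tool", "kwargs": {"moves": [{"x": 1,"y": 0,"z": 0,"rx": 0,"ry": 0,"rz": 0,"fingers": 1},{"x": 1.5,"y": 0,"z": 0,"rx": 0,"ry": 0,"rz": 0,"fingers": 1},{"x": 1.5,"y": 0,"z": 0,"rx": 0,"ry": 0,"rz": 0,"fingers": 1}]}}

```text
time_s: 19.92
tool_pos: [0.5574, -0.1782, 0.1236]
tool_rot: [180.0, 0.0, 93.5]
force: [0.3, -2.5, -0.2]
grip_width: 0.0004
grasp_force: 0.9
```

The finger meets the bolt at about 0.02 rad, inside the resting range, and it resists firmly, so it is seated in the groove. I'll retract fully.

Emit:
{"fn": "drive_tool", "kwargs": {"moves": [{"x": -3,"y": 0,"z": 0,"rx": 0,"ry": 0,"rz": 0,"fingers": 1},{"x": -12,"y": 0,"z": 0,"rx": 0,"ry": 0,"rz": 0,"fingers": 1},{"x": -30,"y": 0,"z": 0,"rx": 0,"ry": 0,"rz": 0,"fingers": 1},{"x": -60,"y": 0,"z": -20,"rx": 0,"ry": 0,"rz": 0,"fingers": 1},{"x": -90,"y": 0,"z": -60,"rx": 0,"ry": 0,"rz": 0,"fingers": 1},{"x": -120,"y": 0,"z": -100,"rx": 0,"ry": 0,"rz": 0,"fingers": 1},{"x": -126,"y": 0,"z": -110,"rx": 0,"ry": 0,"rz": 0,"fingers": 1},{"x": -126,"y": 0,"z": -110,"rx": 0,"ry": 0,"rz": 0,"fingers": 1},{"x": -126,"y": 0,"z": -110,"rx": 0,"ry": 0,"rz": 0,"fingers": 1}]}}

```text
time_s: 21.05
tool_pos: [0.5648, -0.3017, 0.2316]
tool_rot: [-179.9, -0.1, 93.6]
force: [-0.9, 0.6, -0.7]
grip_width: 0.0006
grasp_force: 0.0
```

Run:
```python
from h import *
from cell import vision,workorder
c=vision.read_camera("scene");g=c["image"].mean(2);g6=load("scene6")["image"].mean(2)
for v in(140,146,152):
    for k in(g6,g):
        w=np.clip(75-k[v,185:206 if v>144 else 204],0,None); print(v,round(185+(w*np.arange(len(w))).sum()/w.sum(),2),end=" ")
print(np.abs(g-g6)[120:260,125:300].max())
```

```text
140 194.7 140 196.36 146 193.0 146 194.78 152 194.02 152 195.51 93.33333333333331
```

The bolt now rests at about 0.015 rad. The bar travelled freely over about 12 mm past the crest and then met the groove's wall lightly at 2.5 N, so it is in. I'll hand it in.

```bash
python3 -c "
from cell import workorder
print(workorder.sign_off())"
```

```text
the job is handed in; nothing more can be done
None
```

The tube is locked in the stand and the job is handed in: the cap is down on the tube, and the bolt went over the crest (push peaked at about 14 N, then faded to zero) and rests in the groove at about 0.02 rad, judged by feel and a last camera measurement.

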